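# Put up the red turn tablet in the clip stand

### The arm

A 6-joint arm with a two-finger parallel gripper is mounted at the origin on the work surface. World frame = base frame: x ahead of the robot, y to its left, z up, the work surface at z = 0. Lengths are in mm, angles in rad, forces in N, time in s.
With the tool pointing down it reaches from about 350 to 875 mm from the base axis. Payload 4.2 kg.
Tool frame: the origin (TCP) lies at the very end of the fingers, on their centre line; the grasp point (between the pads) lies 19 mm behind it; z points along the fingers, y is the line along which they close (so a half turn about z gives the same grasp; the last joint's range is limited). The gripper opens to 85 mm and grips with 20 to 120 N. Pads are 22 mm wide; open, the fingers measure 114 mm over their backs; the gripper's body (76 mm by 85 mm) begins 54 mm behind the grasp point. The pads swing forward as they close: fully open they stand 13 mm farther back than shut.
Start: joints at [-0.993, 0.385, 0.008, 0, -1.194, -0.259], TCP at [195.907, -593.481, 231.312] pointing down, gripper open.
Joint ranges: [-3.14, 3.14], [-1.21, 2.06], [-1.07, 1.41], [-3.16, 2.05], [-2.99, -0.16], [-3.1, 3.1]. Speed limits (rad/s): [2.79, 2.79, 3.14, 3.14, 3.14, 3.14].

### API

Orientations are given as a unit quaternion [x, y, z, w].
In Python, from bench import arm, optics gives the robot as it stands. The module is installed in compiled form; this text tells all that it offers.
- The arm moves only by the tool step_arm, never from a script. Its argument "motion" is a list of rows, each an object with "dr": the turn, a rotation vector about the tool's x, y, z in units of 8 degrees (1.0 is 8 degrees), a list of three; "slide": the shift along the tool's x, y, z in mm, a list of three; "jaw": the finger opening in mm, from 0 to 85.4. A call has exactly 8 rows; each row is the pose to reach, as a shift and turn from the pose commanded when the call began, along the tool's axes at that moment; what a row does not reach only later rows make up. A row lasts 1/8 s, in which the tool goes at most 62.5 mm and 10.7 degrees, less where a joint would pass 70% of its speed; a pose out of reach is approached as far as the arm can. A call with a gripper value outside its range is refused whole. The fingers move at their own pace and stop on an object; the grip force is fixed at half the most. Time passes only in rows, so rows that repeat a pose let the fingers close, or fill a call up. It gives the time, the measured TCP pose, the force, the opening and the grip force at its end, in the units of the state.
- arm.read_state(): the state, without advancing time (a new reading comes with each control period).
- optics.get_image(name): name is "side" or "top" or "wrist"; returns the picture (400x640x3 uint8, blue, green, red); there is no depth.
- optics.camera_info(name): a dict with "camera_matrix" (3x3 intrinsics, pixels), "view" (4x4, takes a point from world to camera coordinates); the wrist camera has in their place "T_tool_cam" (4x4, takes a point from camera to tool coordinates, whose origin is the TCP and whose axes are the flange's). Camera axes: x right, y up, looking along -z (the intrinsics and any distortion apply to the point x, -y, -z); pixel columns grow to the right and rows downward; lengths in mm; the calibration is good to about 2 mm. A picture is of the moment at which its call begins: read the wrist's pose just before it. camera_info takes no time and is no camera call.
- arm.job_done(): hands the job in; it is judged then, once.
The state is a dict: "clock": time; "joints": joint angles; "joint_vel": joint speeds; "joint_efforts": joint torques, N m; "position": TCP position; "ee_rot": TCP orientation; "contact_force": force on the tool from outside, world axes, zero at the start; "wrist_torque": the same for the moment, N m; "gripper_width": finger opening in mm; "grasp_force": force on a finger pad.
Only numpy, scipy, OpenCV 4.12 (cv2) and the standard library are available. Lean on these libraries where they do the work, as an engineer would, in place of code of your own. Each camera call takes 0.05 s, during which the arm holds its last target. There are 200 camera calls.

### The job

Put up the red tablet to show whose turn it is: slide the aluminium stand's tension clip open by its yellow handle, take the red tablet from the rest it leans in, and stand it upright, right way up, fully down in the stand's slot. Then slide the clip shut until it holds the tablet flat against the fence. Leave the blue tablet, the pawns and the paperweight as they are.

Things in the scene. Friction and masses are not known exactly. Their poses are not given: they have to be found in the camera images.
- stand: Fixed aluminium stand. Origin on the underside, straight below the face of the upright fence; z up, y along the slot, x from the fence towards the clip. Base plate 165 x 110 x 10 mm, x = -30 to 135 mm. Fence face at x = 0; fence 6 mm thick, 98 mm wide, top at z = 68 mm, then a lip flaring away from the slot up to z = 81 mm. The slot lies along the foot of the fence.
- slot (a point): Point on the slot's floor where the middle of the tablet's foot stands once clamped: x = 5, y = 0, z = 10 mm in the stand's frame; axes as the stand's. The slot is open on top, 15 mm across (stand x = 0 to 15 mm) and 86 mm long (y = -43 to 43 mm); its front wall (6 mm thick) and end walls reach up to z = 32 mm.
- clip (a joint): Tension clip: a jaw sliding along the stand's x, in m. 0: rubber jaw (40 mm wide, z = 40 to 62 mm) shut against the fence, covering the slot from above; 0.040: fully open, jaw 40 mm from the fence. With the 10 mm tablet clamped it reads 0.010. It starts within 6 mm of shut. Friction of about 3 N holds it wherever it is left; no spring.
- clip_handle (a point): On the clip's yellow upright handle: its middle, 18 mm below its top, 70 mm above the table, 65 mm further from the fence than the jaw's face. Handle 14 mm thick along stand x, 24 mm wide along y, from z = 40 to 88 mm, on a 30 x 30 mm carriage. Pull to stand +x to open, push to -x to shut. Grip it across the 24 mm so that a wide hand clears the tablet.
- red_tablet: Red tablet: plate 10 mm thick (its x), 80 mm wide (y), 130 mm tall (z), about 80 g; on both faces a white dot in the upper half and a white bar in the lower. Origin at the middle of its foot, z towards its top. It starts leaning 35 degrees from vertical in a bamboo rest, top towards the rest's -x (roughly away from the robot). Either face may look at the fence.
- red_grip (a point): Middle of the red tablet's thickness and width, 112 mm up from its foot (18 mm below its top); axes as the tablet's. The rest's back board supports the tablet only up to 82 mm from the foot, so above that both faces are free.
- red_rest: Fixed bamboo rest of the red tablet: base 100 x 84 x 8 mm, origin in the middle of its underside, x level and away from the lean. Back board 6 mm thick, 72 mm wide, leaning 35 degrees, its top towards -x and 81 mm above the table; in front a 12 mm ledge for the tablet's foot, whose middle stands at x = 25, z = 20 mm.
- blue_tablet: Blue tablet, same shape, leaning in a rest of its own alike to the red one's; to be left alone. Origin at the middle of its foot.
- blue_rest: Bamboo rest of the blue tablet, fixed, same as the red one's.
- red_pawn: Red plastic pawn, 36 mm wide, 70 mm tall, standing; origin in the middle of its underside. Bystander.
- blue_pawn: Blue plastic pawn, 36 mm wide, 70 mm tall, standing; origin in the middle of its underside. Bystander.
- paperweight: Green glass dome paperweight, 80 mm across, 48 mm high; origin in the middle of its underside. Bystander.

How it is judged (in metres and radians):
On the way, in this order (a step that is already met when the one before it is completed fails the run):
1. the clip is slid open, at least 25 mm (value of joint clip above 0.025 m), for 0.2 s.
2. the red tablet is lifted out of its rest, its foot at least 50 mm above the table (height (world z) of red_tablet above 0.05 m), for 0.1 s.
3. the red tablet stands in the slot, foot down on its floor and within 0.3 rad of upright (z of red_tablet in the frame of slot below 0.004 m and x of red_tablet in the frame of slot between -0.004 and 0.008 m and y of red_tablet in the frame of slot between -0.008 and 0.008 m and angle between the y axis of red_tablet and the y axis of stand, either way round below 0.1 rad and angle between red_tablet's own z axis and vertical below 0.3 rad), for 0.2 s.
At the end, for the whole second after the job is handed in: The red tablet rests in the slot, right way up, within 0.06 rad of upright, foot within 4 mm of the floor, 8 mm of the middle lengthways and -4 to 8 mm of the clamped place across, width within 0.1 rad of the slot's line; the clip is shut on it (joint under 0.0125 m) (z of red_tablet in the frame of slot below 0.004 m and x of red_tablet in the frame of slot between -0.004 and 0.008 m and y of red_tablet in the frame of slot between -0.008 and 0.008 m and angle between the y axis of red_tablet and the y axis of stand, either way round below 0.1 rad and angle between red_tablet's own z axis and vertical below 0.06 rad and value of joint clip below 0.0125 m and linear speed of red_tablet below 0.02 m/s); the robot touches nothing.
It fails at once if the blue tablet is displaced by more than 20 mm (distance of blue_tablet from where it was at the start of the episode above 0.02 m).
It fails at once if the red pawn is displaced by more than 20 mm (distance of red_pawn from where it was at the start of the episode above 0.02 m).
It fails at once if the blue pawn is displaced by more than 20 mm (distance of blue_pawn from where it was at the start of the episode above 0.02 m).
It fails at once if the paperweight is displaced by more than 20 mm (distance of paperweight from where it was at the start of the episode above 0.02 m).
It also fails if it takes over 66 s, if anything falls off the work surface, if the arm or the gripper's body presses on something with over 40 N, if the wrist force passes 120 N, or if a joint passes its speed limit or range.

## Working session

There is one attempt and no reset: what is moved stays moved. The work goes in short steps, Python scripts to look and compute and a tool call to move; the robot and the scene stay as the last step left them, time stands still between calls to the robot, and variables do not carry over. Pictures are saved under pics/ and viewed, at most 12 in all, crops included, and the job is handed in when it is done.

Besides the shell and the picture viewer there is one more tool, called by a JSON object that holds its "api" and its "payload". step_arm: Moves the arm, as the interface text tells. Its arguments: {"type":"object","properties":{"motion":{"type":"array","items":{"type":"object","properties":{"dr":{"type":"array","items":{"type":"number"}},"slide":{"type":"array","items":{"type":"number"}},"jaw":{"type":"number"}}}}},"required":["motion"]}

```bash
mkdir -p pics; python3 - <<'E'
from bench import arm, optics
import cv2,numpy as np
np.set_printoptions(precision=3,suppress=True)
for n in("side","top"):
    cv2.imwrite(f"pics/{n}0.png",optics.get_image(n))
    i=optics.camera_info(n);print(n,i)
print(optics.camera_info("wrist"));s=arm.read_state();print(s)
E
```

```text
side {'camera_matrix': array([[362.662,   0.   , 320.662],
       [  0.   , 362.662, 198.41 ],
       [  0.   ,   0.   ,   1.   ]]), 'view': array([[   0.885,   -0.465,   -0.01 , -518.858],
       [   0.24 ,    0.438,    0.866, -221.592],
       [  -0.399,   -0.769,    0.499, -473.526],
       [   0.   ,    0.   ,    0.   ,    1.   ]])}
top {'camera_matrix': array([[407.362,   0.   , 317.905],
       [  0.   , 407.362, 205.35 ],
       [  0.   ,   0.   ,   1.   ]]), 'view': array([[   -0.028,    -0.999,    -0.027,    40.966],
       [    0.998,    -0.029,     0.053,  -584.161],
       [   -0.053,    -0.025,     0.998, -1079.615],
       [    0.   ,     0.   ,     0.   ,     1.   ]])}
{'camera_matrix': array([[316.613,   0.   , 314.637],
       [  0.   , 316.613, 201.876],
       [  0.   ,   0.   ,   1.   ]]), 'T_tool_cam': array([[   0.001,    0.962,    0.272,   67.824],
       [   1.   ,   -0.001,    0.001,    0.563],
       [   0.001,    0.272,   -0.962, -141.328],
       [   0.   ,    0.   ,    0.   ,    1.   ]])}
{'clock': 0.1, 'joints': array([-0.993,  0.385,  0.007, -0.   , -1.194, -0.259]), 'joint_vel': array([-0.001, -0.004,  0.003,  0.   ,  0.001,  0.001]), 'joint_efforts': array([ -0.   , -39.332,  18.893,   4.198,  -0.003,   0.   ]), 'position': array([ 195.76 , -592.999,  230.346]), 'ee_rot': array([-0.159,  0.987,  0.001, -0.   ]), 'contact_force': array([-0.256,  0.402,  0.089]), 'wrist_torque': array([-0.038,  0.02 , -0.034]), 'grasp_force': 0.0, 'gripper_width': 85.28253193771282}
```

View pics/side0.png

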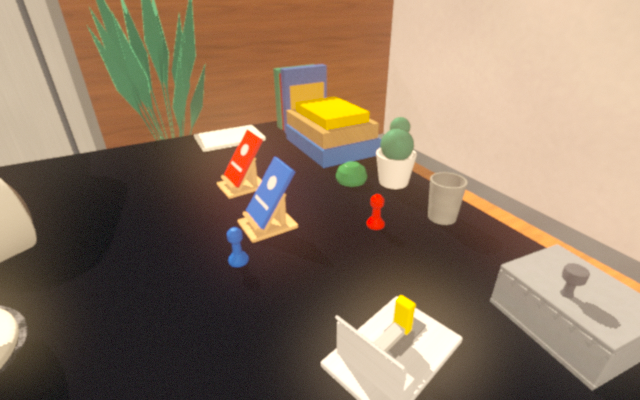

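View pics/top0.png

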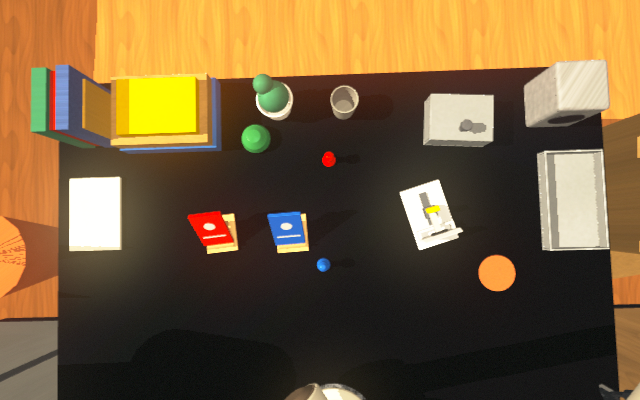

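Top view: red tablet about (210,228), blue about (287,228), stand about (430,213) with its yellow handle at (433,210) and the fence on its lower-right side. Side view: red tablet (243,157), handle (404,312).

```bash
cat > h.py <<'E'
from bench import arm, optics
import cv2,numpy as np
from scipy.spatial.transform import Rotation as R
np.set_printoptions(precision=2,suppress=True)
def cam(n):
    i=optics.camera_info(n);K=i['camera_matrix']
    if n=='wrist':
        s=arm.read_state();T=np.eye(4);T[:3,:3]=R.from_quat(s['ee_rot']).as_matrix();T[:3,3]=s['position']
        C=T@i['T_tool_cam']
    else: C=np.linalg.inv(i['view'])
    return K,C
def ray(c,uv):
    K,C=c;d=np.linalg.solve(K,[uv[0],uv[1],1.]);d=C[:3,:3]@(d*[1,-1,-1]);return C[:3,3],d/np.linalg.norm(d)
def plane(c,uv,z):
    o,d=ray(c,uv);return o+d*(z-o[2])/d[2]
def tri(*cu):
    A=0;b=0;L=[ray(c,u) for c,u in cu]
    for o,d in L:
        P=np.eye(3)-np.outer(d,d);A=A+P;b=b+P@o
    x=np.linalg.solve(A,b);return x,max(np.linalg.norm(np.cross(x-o,d)) for o,d in L)
def proj(c,p):
    K,C=c;q=np.linalg.inv(C)@np.r_[p,1];q=K@(q[:3]*[1,-1,-1]);return q[:2]/q[2]
def blob(im,lo,hi,box=(0,0,640,400)):
    "largest contour of the hsv range within box x0,y0,x1,y1"
    h=cv2.cvtColor(im,cv2.COLOR_BGR2HSV);m=cv2.inRange(h,np.array(lo),np.array(hi))
    k=np.zeros_like(m);x0,y0,x1,y1=box;k[y0:y1,x0:x1]=m[y0:y1,x0:x1]
    cs,_=cv2.findContours(k,cv2.RETR_EXTERNAL,cv2.CHAIN_APPROX_NONE);return max(cs,key=cv2.contourArea)
def quad(c):
    h=cv2.convexHull(c);q=cv2.approxPolyN(h,4).reshape(-1,2);return q
def cen(c):
    m=cv2.moments(c);return np.array([m['m10'],m['m01']])/m['m00']
E
python3 - <<'E'
from h import *
T,S=cam('top'),cam('side');t=cv2.imread('pics/top0.png');s=cv2.imread('pics/side0.png')
Y=((22,150,100),(35,255,255))
a=blob(t,*Y,(415,190,460,230));b=blob(s,*Y,(380,285,425,345))
print('handle',cen(a),cen(b),tri((T,cen(a)),(S,cen(b))), a.reshape(-1,2).min(0),a.reshape(-1,2).max(0))
Rd=((0,150,80),(8,255,255))
a=blob(t,*Rd,(180,200,245,260));b=blob(s,*Rd,(205,120,275,195))
print('red quads',quad(a).tolist(),quad(b).tolist())
W=((0,0,140),(180,90,255))
a=blob(t,*W,(390,170,480,260));b=blob(s,*W,(310,290,480,400))
print('stand',quad(a).tolist(),[plane(T,q,10) for q in quad(a)],quad(b).tolist())
v=np.vstack([cv2.resize(t[165:265,180:300],None,fx=5,fy=5,interpolation=2)[:300,:600] ,cv2.resize(t[170:260,390:480],None,fx=3.3,fy=3.3,interpolation=2)[:, :297].repeat(1,0) if 0 else cv2.resize(t[170:230,390:510],(600,300))])
cv2.imwrite('pics/crop1.png',np.hstack([cv2.resize(t[200:260,180:250],(400,343)),cv2.resize(t[175:255,390:480],(386,343))]))
E
```

```text
handle [432.47 208.94] [404.2  312.69] (array([ 565.06, -268.01,   67.7 ]), np.float64(0.36867153561398364)) [426 205] [439 212]
red quads [[234, 241], [203, 246], [185, 214], [220, 210]] [[263, 141], [238, 188], [223, 173], [245, 129]]
stand [[465, 235], [419, 250], [398, 192], [438, 178]] [array([ 494.85, -365.63,   10.  ]), array([ 458.21, -242.1 ,   10.  ]), array([ 615.16, -192.2 ,   10.  ]), array([ 649.74, -300.74,   10.  ])] [[466, 338], [415, 399], [307, 399], [352, 266]]
```

View pics/crop1.png

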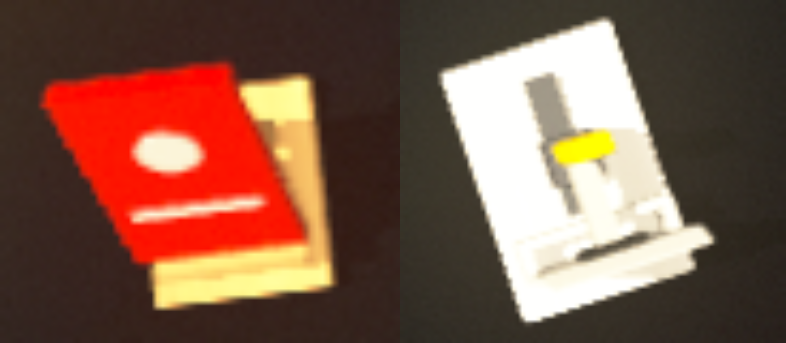

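The crop shows the red tablet front face with dot and bar, and the stand nearly shut, with the handle between jaw and track. The handle triangulates to (565,-268,68), which agrees with the stated 70 mm. The stand yaw is about 17.7° and the tool is already within 1° of it. I'll move above the handle.

{"api": "step_arm", "payload": {"motion": [{"slide":[-56,24,0],"dr":[0,0,0.08],"jaw":60},{"slide":[-113,48,0],"dr":[0,0,0.08],"jaw":60},{"slide":[-170,72,0],"dr":[0,0,0.08],"jaw":60},{"slide":[-226,96,0],"dr":[0,0,0.08],"jaw":60},{"slide":[-283,120,0],"dr":[0,0,0.08],"jaw":60},{"slide":[-340,144,0],"dr":[0,0,0.08],"jaw":60},{"slide":[-396,168,0],"dr":[0,0,0.08],"jaw":60},{"slide":[-452,192,0],"dr":[0,0,0.08],"jaw":60}]}}

```text
clock: 1.1
position: [566.0, -267.8, 230.9]
ee_rot: [-0.153, 0.988, 0.0, -0.0]
contact_force: [0.4, -1.0, 0.1]
gripper_width: 59.7
grasp_force: 0.0
```

```bash
python3 - <<'E'
from h import *
s=arm.read_state();print(s['clock'],s['position'],s['ee_rot'],s['joints'])
c=cam('wrist');w=optics.get_image('wrist');cv2.imwrite('pics/w1.png',w)
Y=((22,150,100),(35,255,255))
a=blob(w,*Y);print(cen(a),cv2.minAreaRect(a),plane(c,cen(a),80))
T=cam('top');print(tri((c,cen(a)),(T,(432.47,208.94))),tri((c,cen(a)),(cam('side'),(404.2,312.69))))
# tablet: dot and bar in the first pictures
for n,box in(('top',(180,200,245,260)),('side',(205,120,275,195))):
    im=cv2.imread(f'pics/{n}0.png');q=cv2.convexHull(blob(im,(0,150,80),(8,255,255),box))
    m=np.zeros(im.shape[:2],np.uint8);cv2.fillConvexPoly(m,q,255);m=cv2.erode(m,np.ones((3,3)))
    h=cv2.cvtColor(im,cv2.COLOR_BGR2HSV);w8=(m>0)&(h[...,1]<130)
    nn,_,st,ce=cv2.connectedComponentsWithStats(w8.astype(np.uint8));print(n,st[1:].tolist(),ce[1:])
E
```

```text
1.1 [ 566.02 -267.8   230.92] [-0.15  0.99  0.   -0.  ] [-0.18  0.39  0.01 -0.   -1.2  -1.08]
[315.68 184.  ] ((315.6307373046875, 183.64614868164062), (25.516210556030273, 22.298948287963867), 3.1798300743103027) [ 562.86 -267.33   80.  ]
(array([ 564.59, -266.75,   71.8 ]), np.float64(0.007431117703937562)) (array([ 566.25, -266.63,   65.82]), np.float64(0.5039857849186836))
top [[203, 223, 12, 7, 62], [203, 235, 23, 4, 35]] [[208.87 226.26]
 [213.74 236.2 ]]
side [[241, 144, 8, 12, 69], [231, 161, 11, 11, 47]] [[244.14 149.26]
 [236.17 166.15]]
```

View pics/w1.png

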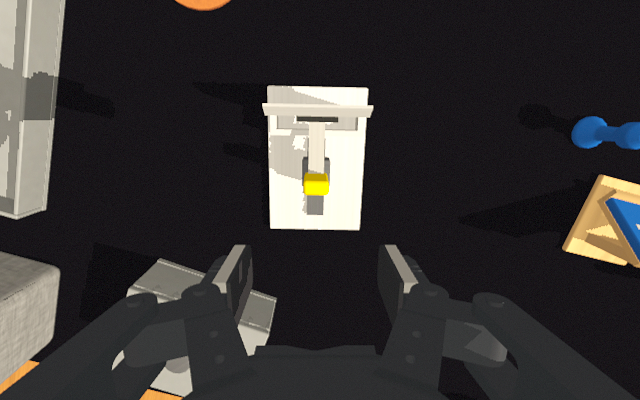

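The wrist view shows the stand square to the tool, with the handle at (316,184). Measured from two pairs of views it stands at about (565,-267), height 66–72. Descending and gripping.

{"api": "step_arm", "payload": {"motion": [{"slide":[1,1,50],"jaw":60},{"slide":[1,1,100],"jaw":50},{"slide":[1,1,140],"jaw":50},{"slide":[1,1,165],"jaw":50},{"slide":[1,1,178],"jaw":50},{"slide":[1,1,178],"jaw":40},{"slide":[1,1,178],"jaw":18},{"slide":[1,1,178],"jaw":18}]}}

```text
$.motion[0]: bad value
```

{"api": "step_arm", "payload": {"motion": [{"slide":[0,0,0],"jaw":18},{"slide":[0,0,0],"jaw":18},{"slide":[-6,0,0],"jaw":18},{"slide":[-14,0,0],"jaw":18},{"slide":[-22,0,0],"jaw":18},{"slide":[-30,0,0],"jaw":18},{"slide":[-35,0,0],"jaw":18},{"slide":[-35,0,0],"jaw":18}]}}

```text
$.motion[0]: bad value
```

{"api": "step_arm", "payload": {"motion": [{"slide":[1,1,50],"dr":[0,0,0],"jaw":60},{"slide":[1,1,100],"dr":[0,0,0],"jaw":50},{"slide":[1,1,140],"dr":[0,0,0],"jaw":50},{"slide":[1,1,165],"dr":[0,0,0],"jaw":50},{"slide":[1,1,178],"dr":[0,0,0],"jaw":50},{"slide":[1,1,178],"dr":[0,0,0],"jaw":40},{"slide":[1,1,178],"dr":[0,0,0],"jaw":18},{"slide":[1,1,178],"dr":[0,0,0],"jaw":18}]}}

```text
clock: 2.15
position: [564.0, -267.7, 54.7]
ee_rot: [-0.153, 0.988, 0.001, 0.001]
contact_force: [-0.4, 5.3, 0.5]
gripper_width: 23.0
grasp_force: 59.2
```

Gripped (24 mm wide as expected). Open by 36 mm.

{"api": "step_arm", "payload": {"motion": [{"slide":[0,0,0],"dr":[0,0,0],"jaw":18},{"slide":[-3,0,0],"dr":[0,0,0],"jaw":18},{"slide":[-10,0,0],"dr":[0,0,0],"jaw":18},{"slide":[-17,0,0],"dr":[0,0,0],"jaw":18},{"slide":[-24,0,0],"dr":[0,0,0],"jaw":18},{"slide":[-31,0,0],"dr":[0,0,0],"jaw":18},{"slide":[-36,0,0],"dr":[0,0,0],"jaw":18},{"slide":[-36,0,0],"dr":[0,0,0],"jaw":18}]}}

```text
clock: 3.15
position: [598.4, -257.5, 54.7]
ee_rot: [-0.153, 0.988, 0.0, 0.0]
contact_force: [-3.1, 3.4, 4.0]
gripper_width: 23.5
grasp_force: 59.6
```

{"api": "step_arm", "payload": {"motion": [{"slide":[0,0,0],"dr":[0,0,0],"jaw":50},{"slide":[0,0,0],"dr":[0,0,0],"jaw":50},{"slide":[0,0,-15],"dr":[0,0,0],"jaw":50},{"slide":[0,0,-60],"dr":[0,0,0],"jaw":60},{"slide":[0,0,-110],"dr":[0,0,0],"jaw":60},{"slide":[0,0,-140],"dr":[0,0,0],"jaw":60},{"slide":[0,0,-140],"dr":[0,0,0],"jaw":60},{"slide":[0,0,-140],"dr":[0,0,0],"jaw":60}]}}

```text
clock: 4.15
position: [597.6, -257.8, 193.1]
ee_rot: [-0.153, 0.988, 0.0, -0.0]
contact_force: [0.7, -0.6, 0.0]
gripper_width: 59.8
grasp_force: 0.0
```

```bash
python3 - <<'E'
from h import *
s=arm.read_state();print(s['clock'],s['position'],s['ee_rot'],s['joints'])
c=cam('wrist');np.save('c2.npy',np.r_[c[1].ravel()])
w=optics.get_image('wrist');cv2.imwrite('pics/w2.png',w)
cv2.imwrite('pics/w2c.png',cv2.resize(w[0:240,200:440],(600,600),interpolation=cv2.INTER_CUBIC))
a=blob(w,(22,150,100),(35,255,255));print(cen(a),plane(c,cen(a),80))
T=cam('top')
S=cam('side');D=[tri((T,u),(S,v)) for u,v in(((208.87,226.26),(244.14,149.26)),((213.74,236.2),(236.17,166.15)))]
print(D,D[0][0]-D[1][0])
E
```

```text
4.15 [ 597.58 -257.83  193.13] [-0.15  0.99  0.   -0.  ] [-0.16  0.46  0.02 -0.   -1.14 -1.1 ]
[314.98 196.19] [ 596.55 -257.38   80.  ]
[(array([536.34, 297.82,  92.73]), np.float64(0.006220650777476677)), (array([510.98, 296.61,  54.42]), np.float64(0.4796075364468766))] [25.36  1.21 38.31]
```

View pics/w2c.png

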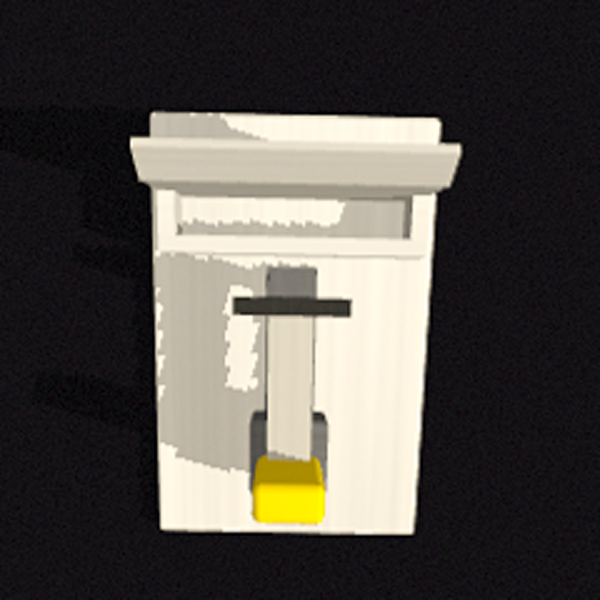

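The crop of w2 shows the slot open in front of the fence. Crop positions: fence fold (150,188)–(441,192), slot mouth front edge (180,235)–(411,238), base front corners (160,530)–(414,534). The jaw is well clear. I'll locate the stand frame from these.

```bash
python3 - <<'E'
from h import *
K=cam('top') and optics.camera_info('wrist')['camera_matrix'];c=(K,np.load('c2.npy').reshape(4,4))
px=lambda X,Y:(200+X/2.5-.3,Y/2.5-.3)
# name, left,right px, z, x
P=[]
for n,l,r,z,x in(('fold',(150,188),(441,192),68,0),('mouth',(180,235),(411,238),32,15),('wallout',(160,252),(420,257),32,21),('base',(160,530),(414,534),10,135)):
    A,B=plane(c,px(*l),z),plane(c,px(*r),z);d=B-A;m=(A+B)/2
    yaw=np.degrees(np.arctan2(-d[0],d[1]));print(n,A,B,'len',np.linalg.norm(d),'yaw',yaw)
    P.append((x,m))
ex=P[3][1]-P[0][1];print('axis yaw',np.degrees(np.arctan2(ex[1],ex[0])))
for yw in(17.65,):
    e=np.array([np.cos(np.radians(yw)),np.sin(np.radians(yw)),0])
    for x,m in P: print('origin',(m-x*e)[:2])
# height check: lip corners in both wrist pictures
R1=np.eye(4);R1[:3,:3]=R.from_quat([-.153,.988,0,0]).as_matrix();R1[:3,3]=[566.02,-267.8,230.92]
c1=(K,R1@optics.camera_info('wrist')['T_tool_cam'])
print(tri((c1,(263,104)),(c,px(130,138))),tri((c1,(373,106)),(c,px(461,145))))
E
```

```text
fold [ 518.85 -327.69   68.  ] [ 492.24 -240.14   68.  ] len 91.50911322646863 yaw 16.90852195828215
mouth [ 529.04 -319.97   32.  ] [ 504.66 -239.9    32.  ] len 83.70261322398143 yaw 16.93966613674436
wallout [ 536.91 -325.34   32.  ] [ 509.84 -234.51   32.  ] len 94.7736131463913 yaw 16.594821918346746
base [ 647.21 -299.02   10.  ] [ 615.8  -194.39   10.  ] len 109.2431648729939 yaw 16.706288945969526
axis yaw 16.45799635982838
origin [ 505.55 -283.92]
origin [ 502.56 -284.48]
origin [ 503.36 -286.29]
origin [ 502.86 -287.64]
(array([ 508.32, -333.05,   85.63]), np.float64(0.37301844445546467)) (array([ 480.68, -241.11,   82.91]), np.float64(0.10640841103092731))
```

The frames agree: stand origin is about (503,-286) with yaw about 17°. The fold length reads short, but its middle is consistent, and lip height measures 83–86 against 81. The dot and bar give a tablet tilt of 33.5° and a grip point of about (556,299,112), expected height 111.7. I'll swing over to the red tablet, staying high.

{"api": "step_arm", "payload": {"motion": [{"slide":[-10,30,-40],"dr":[0,0,-1],"jaw":50},{"slide":[-30,90,-50],"dr":[0,0,-2],"jaw":50},{"slide":[-50,150,-50],"dr":[0,0,-3],"jaw":50},{"slide":[-69,210,-50],"dr":[0,0,-4],"jaw":50},{"slide":[-88,270,-50],"dr":[0,0,-5],"jaw":50},{"slide":[-107,330,-50],"dr":[0,0,-6],"jaw":50},{"slide":[-126,390,-50],"dr":[0,0,-7],"jaw":50},{"slide":[-145,450,-50],"dr":[0,0,-8],"jaw":50}]}}

```text
clock: 5.2
position: [599.3, 212.2, 241.9]
ee_rot: [-0.655, 0.755, 0.0, -0.001]
contact_force: [0.7, -0.9, -0.1]
gripper_width: 49.9
grasp_force: 0.0
```

```bash
cat >> h.py <<'E'
def goto(Rt,p):
    "slide (mm) and dr (8 deg units) from the present pose to rotation matrix Rt, TCP p"
    s=arm.read_state();A=R.from_quat(s['ee_rot'])
    print('slide',A.inv().apply(np.array(p)-s['position']),'dr',np.degrees((A.inv()*R.from_matrix(Rt)).as_rotvec())/8)
def tabR(az,tilt):
    "tool rotation for a tablet leaning towards azimuth az: z=-t, y=front normal"
    a,b=np.radians([az,tilt]);l=np.array([np.cos(a),np.sin(a),0]);k=np.array([0,0,1.])
    t=l*np.sin(b)+k*np.cos(b);n=-l*np.cos(b)+k*np.sin(b);return np.c_[np.cross(n,-t),n,-t],t,n
E
python3 - <<'E'
from h import *
s=arm.read_state();print(s['clock'],s['position'],s['joints'])
Rt,t,n=tabR(5,35);print(Rt)
goto(Rt,np.array([555.8,299.5,112])+72*t)
E
```

```text
5.2 [599.25 212.21 241.88] [ 0.59  0.4   0.05  0.   -1.23 -0.74]
[[ 0.09 -0.82 -0.57]
 [-1.   -0.07 -0.05]
 [ 0.    0.57 -0.82]]
slide [-89.78  14.96  70.77] dr [-4.34  0.49 -1.59]
```

{"api": "step_arm", "payload": {"motion": [{"slide":[-25,5,0],"dr":[-0.9,0.1,-0.3],"jaw":50},{"slide":[-50,10,10],"dr":[-1.8,0.2,-0.7],"jaw":50},{"slide":[-75,13,20],"dr":[-2.7,0.3,-1.0],"jaw":50},{"slide":[-90,15,35],"dr":[-3.6,0.4,-1.3],"jaw":50},{"slide":[-90,15,50],"dr":[-4.34,0.49,-1.59],"jaw":50},{"slide":[-90,15,60],"dr":[-4.34,0.49,-1.59],"jaw":50},{"slide":[-90,15,70],"dr":[-4.34,0.49,-1.59],"jaw":50},{"slide":[-90,15,70],"dr":[-4.34,0.49,-1.59],"jaw":50}]}}

```text
clock: 6.2
position: [597.7, 301.4, 173.8]
ee_rot: [0.702, -0.646, -0.203, 0.22]
contact_force: [-0.6, 0.6, 0.2]
gripper_width: 50.0
grasp_force: 0.0
```

```bash
python3 - <<'E'
from h import *
s=arm.read_state();print(s['clock'],s['position'],s['joints'],R.from_quat(s['ee_rot']).as_matrix())
c=cam('wrist');np.save('c3.npy',c[1])
w=optics.get_image('wrist');cv2.imwrite('pics/w3.png',w)
g=np.array([555.8,299.5,112]);_,t,n=tabR(5,35);l=np.array([-n[1],n[0],0]);l/=np.linalg.norm(l)
for q in(g,g+18*t,g+18*t+40*l,g+18*t-40*l):print(proj(c,q))
E
```

```text
6.2 [597.67 301.39 173.8 ] [ 0.58  0.82  0.61 -0.29 -1.9  -0.51] [[ 0.08 -0.82 -0.57]
 [-1.   -0.07 -0.05]
 [-0.    0.57 -0.82]]
[315.5  213.46]
[315.47 221.84]
[315.31 161.79]
[315.62 275.94]
```

View pics/w3.png

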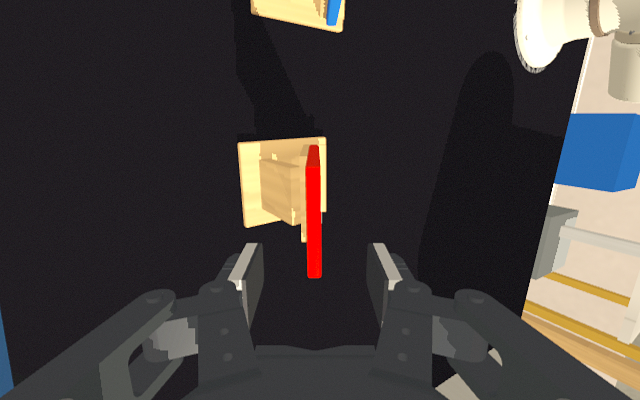

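The wrist picture shows the tablet's top edge as a bright red strip from (313,165) to (314,277), centred between the fingers. The predicted strip is column 315, rows 162–276, so the pose is good to about 1 mm. Go in and grip.

{"api": "step_arm", "payload": {"motion": [{"slide":[0,-1,25],"dr":[0,0,0],"jaw":50},{"slide":[0,-1,50],"dr":[0,0,0],"jaw":50},{"slide":[0,-1,72],"dr":[0,0,0],"jaw":50},{"slide":[0,-1,86],"dr":[0,0,0],"jaw":50},{"slide":[0,-1,92],"dr":[0,0,0],"jaw":40},{"slide":[0,-1,92],"dr":[0,0,0],"jaw":20},{"slide":[0,-1,92],"dr":[0,0,0],"jaw":4},{"slide":[0,-1,92],"dr":[0,0,0],"jaw":4}]}}

```text
clock: 7.25
position: [546.6, 297.5, 98.5]
ee_rot: [0.702, -0.646, -0.203, 0.22]
contact_force: [-0.9, 0.3, 4.3]
gripper_width: 9.0
grasp_force: 60.0
```

Held (9 mm). Lift out along the board, then turn upright.

{"api": "step_arm", "payload": {"motion": [{"slide":[0,0,-10],"dr":[0,0,0],"jaw":4},{"slide":[0,0,-35],"dr":[0,0,0],"jaw":4},{"slide":[0,0,-70],"dr":[0,0,0],"jaw":4},{"slide":[0,0,-105],"dr":[0.8,0,0],"jaw":4},{"slide":[0,0,-140],"dr":[1.8,0,0],"jaw":4},{"slide":[0,0,-170],"dr":[2.8,0,0],"jaw":4},{"slide":[0,0,-195],"dr":[3.7,0,0],"jaw":4},{"slide":[0,0,-195],"dr":[4.37,0,0],"jaw":4}]}}

```text
clock: 8.25
position: [660.2, 307.0, 260.7]
ee_rot: [0.735, -0.678, 0.003, -0.006]
contact_force: [-0.0, -0.4, -0.7]
gripper_width: 9.2
grasp_force: 60.6
```

```bash
python3 - <<'E'
from h import *
s=arm.read_state();print(s['clock'],s['position'],s['joints'],s['gripper_width'])
Rt,_,_=tabR(17,0);o=np.array([503,-286,0]);e=np.array([.956,.292,0])
p=o+7.5*e;p[2]=250
goto(Rt,p);c=cam('wrist');w=optics.get_image('wrist');cv2.imwrite('pics/w4.png',w)
for n in('side','top'):cv2.imwrite(f'pics/{n}4.png',optics.get_image(n))
a=blob(w,(0,150,60),(8,255,255),(260,60,380,400)).reshape(-1,2);print(a.min(0),a.max(0))
E
```

```text
8.25 [660.18 306.99 260.71] [ 0.66  0.55  0.34  0.   -1.35 -0.58] 9.190512703189674
slide [576.59 197.92   5.78] dr [-0.09  0.02 -1.54]
[301 156] [328 350]
```

View pics/w4.png

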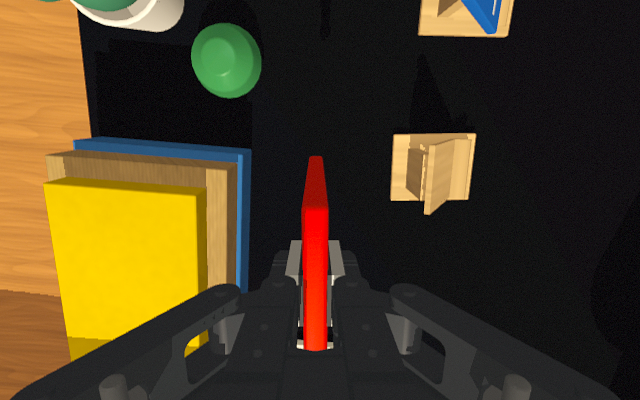

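The tablet hangs in the tool's plane: near side edge from top corner (315,206) to foot corner (316,157), not visibly tilted. I'll check the in-hand pose against predicted corners.

```bash
python3 - <<'E'
from h import *
from scipy.optimize import least_squares
i=optics.camera_info('wrist');c=(i['camera_matrix'],i['T_tool_cam'])
def f(x0,zf,th):
    C=np.cos(th);S=np.sin(th);o=np.array([x0,0,zf])
    X=np.array([C,0,S]);Z=np.array([S,0,-C])   # tablet width, tablet up
    return [proj(c,o+sx*40*X+h*Z) for sx,h in((1,130),(-1,130),(1,0))]
print(np.array(f(0,94,0)))
r=least_squares(lambda v:[f(*v)[0][1]-206,f(*v)[1][1]-350,f(*v)[2][1]-157],[0,94,0]);print(r.x,r.cost)
# foot / top from side+top views: lowest and highest red corners
s=arm.read_state();T=R.from_quat(s['ee_rot']).as_matrix()
for n in('side','top'):
    im=cv2.imread(f'pics/{n}4.png');k=cam(n);P=[proj(k,s['position']+T@[x,0,z]) for x,z in((40,94),(-40,94),(40,-36),(-40,-36))]
    u=np.mean(P,0).astype(int);b=blob(im,(0,150,60),(8,255,255),(max(u[0]-50,0),max(u[1]-50,0),u[0]+50,u[1]+50))
    print(n,np.array(P).ravel(),quad(b).ravel())
E
```

```text
[[317.23 197.46]
 [316.68 384.8 ]
 [315.93 152.2 ]]
[ -7.71 126.64  -0.04] 2.4233807008389483e-27
side [295.51 115.73 280.16 107.81 292.78  57.65 276.45  53.11] [295  56 295 116 279 109 274  54]
top [212.36 172.85 178.78 176.68 194.22 164.5  155.42 168.95] [220 175 181 179 174 165 193 162]
```

The row-350 end is hidden by the hand, so I'm discarding it. The other two corners put the tablet about 3 mm to tool -x, and the foot distance of 94 mm fits in the side view. Carry to the stand.

{"api": "step_arm", "payload": {"motion": [{"slide":[25,8,2],"dr":[0,0,-0.2],"jaw":4},{"slide":[70,24,4],"dr":[0,0,-0.4],"jaw":4},{"slide":[125,43,5],"dr":[0,0,-0.6],"jaw":4},{"slide":[182,62,5],"dr":[0,0,-0.8],"jaw":4},{"slide":[240,82,5],"dr":[0,0,-1.0],"jaw":4},{"slide":[295,101,5],"dr":[0,0,-1.2],"jaw":4},{"slide":[345,118,5],"dr":[0,0,-1.4],"jaw":4},{"slide":[380,130,5],"dr":[-0.09,0.02,-1.54],"jaw":4}]}}

```text
clock: 9.4
position: [559.8, -85.5, 251.7]
ee_rot: [0.804, -0.595, -0.003, 0.005]
contact_force: [0.6, -0.5, -0.2]
gripper_width: 9.2
grasp_force: 60.6
```

```bash
python3 - <<'E'
from h import *
s=arm.read_state();print(s['clock'],s['position'],s['joints'],s['gripper_width'])
Rt,_,_=tabR(17,0);o=np.array([503,-286,0]);e=np.array([.956,.292,0])
p=o+7.5*e+3*Rt[:,0];p[2]=10+94+55
goto(Rt,p)
E
```

```text
9.4 [559.77 -85.48 251.66] [ 0.14  0.28 -0.1   0.   -1.21  0.16] 9.238715781828724
slide [178.26 104.15  93.89] dr [ 0.08 -0.   -0.01]
```

{"api": "step_arm", "payload": {"motion": [{"slide":[30,17,0],"dr":[0,0,0],"jaw":4},{"slide":[75,44,0],"dr":[0,0,0],"jaw":4},{"slide":[120,70,5],"dr":[0.08,0,0],"jaw":4},{"slide":[155,91,15],"dr":[0.08,0,0],"jaw":4},{"slide":[174,102,30],"dr":[0.08,0,0],"jaw":4},{"slide":[178,104,45],"dr":[0.08,0,0],"jaw":4},{"slide":[178,104,58],"dr":[0.08,0,0],"jaw":4},{"slide":[178,104,58],"dr":[0.08,0,0],"jaw":4}]}}

```text
clock: 10.4
position: [511.5, -283.0, 193.3]
ee_rot: [0.804, -0.594, -0.001, 0.0]
contact_force: [0.1, 0.3, -1.0]
gripper_width: 8.9
grasp_force: 60.7
```

```bash
python3 - <<'E'
from h import *
s=arm.read_state();print(s['clock'],s['position'],s['joints'],s['gripper_width'])
c=cam('wrist');np.save('c5.npy',c[1]);w=optics.get_image('wrist');cv2.imwrite('pics/w5.png',w);cv2.imwrite('pics/side5.png',optics.get_image('side'));cv2.imwrite('pics/top5.png',optics.get_image('top'))
w=cv2.resize(w[60:260,220:420],(600,600),interpolation=2)
cv2.imwrite('pics/w5c.png',w)
Rt,_,_=tabR(17,0);goto(Rt,s['position'])
E
```

```text
10.4 [ 511.53 -283.05  193.33] [-0.23  0.35 -0.15 -0.   -1.08  0.53] 8.923705217955046
slide [-0.58  0.82  2.17] dr [-0.01 -0.01  0.02]
```

View pics/w5c.png

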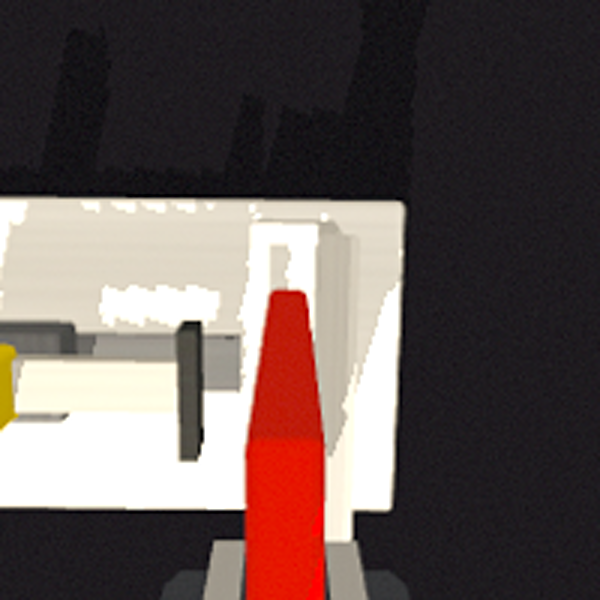

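The crop shows the tablet foot corner at (289,291) above the slot. The slot's end-wall inner edge is near Y=245, the front wall's inner edge X≈270, and the fence face X≈318. I'll compare in the tool frame.

```bash
python3 - <<'E'
from h import *
K=optics.camera_info('wrist')['camera_matrix'];C=np.load('c5.npy');c=(K,C)
px=lambda X,Y:(220+X/3-.33,60+Y/3-.33)
i=optics.camera_info('wrist');Tw=C@np.linalg.inv(i['T_tool_cam']);inv=np.linalg.inv(Tw)
t=lambda p:(inv@np.r_[p,1])[:3]
print('TCP',Tw[:3,3])
zt=Tw[2,3]-94
print('foot corner lo/hi y',t(plane(c,px(272,291),zt)),t(plane(c,px(306,291),zt)))
for n,p,z in(('end inner',(280,245),32),('end outer',(280,218),32),('front inner',(270,260),32),('front outer',(248,260),32),('fence/slot',(318,260),32),('base far L',(403,203),10),('base near',(392,511),10),('base top-left',(20,199),10)):
    print(n,t(plane(c,px(*p),z)))
E
python3 - <<'E'
import cv2;w=cv2.imread('pics/w5.png')
g=w[:,:,1];print(g[125:165:1,312].tolist());print(g[145,295:340].tolist());print(g[150,295:340].tolist())
E
```

```text
TCP [ 511.54 -283.05  193.34]
foot corner lo/hi y [36.92 -4.25 93.94] [36.93  4.16 93.96]
end inner [ 42.39  -2.62 161.28]
end outer [ 50.68  -2.61 161.26]
front inner [ 37.72  -5.78 161.27]
front outer [ 37.72 -12.72 161.26]
fence/slot [ 37.73   9.36 161.31]
base far L [ 54.31  38.23 183.35]
base near [-55.02  37.99 183.49]
base top-left [ 55.54 -89.15 183.07]
[10, 84, 196, 219, 221, 223, 224, 224, 192, 241, 255, 255, 255, 255, 255, 255, 240, 212, 213, 215, 216, 215, 215, 215, 215, 213, 213, 214, 215, 218, 205, 139, 8, 28, 25, 28, 28, 30, 23, 26]
[216, 215, 216, 216, 217, 216, 216, 214, 255, 255, 255, 255, 255, 255, 255, 221, 215, 216, 217, 217, 216, 213, 255, 255, 255, 255, 255, 255, 255, 255, 200, 181, 187, 188, 190, 189, 188, 186, 189, 188, 188, 189, 206, 207, 209]
[214, 215, 215, 214, 214, 214, 214, 210, 255, 255, 255, 255, 255, 255, 255, 218, 212, 213, 213, 211, 255, 255, 255, 255, 255, 255, 255, 255, 255, 255, 201, 178, 188, 188, 187, 190, 187, 185, 190, 187, 187, 195, 205, 205, 206]
```

Relative to the slot, the tablet needs +2.6 mm along tool x and +1.2 mm along tool y. Slot width measured 15.1 mm and base 109 mm, as they should be. Descend most of the way first.

{"api": "step_arm", "payload": {"motion": [{"slide":[2.6,1.2,0],"dr":[0,0,0],"jaw":4},{"slide":[2.6,1.2,10],"dr":[0,0,0],"jaw":4},{"slide":[2.6,1.2,25],"dr":[0,0,0],"jaw":4},{"slide":[2.6,1.2,40],"dr":[0,0,0],"jaw":4},{"slide":[2.6,1.2,55],"dr":[0,0,0],"jaw":4},{"slide":[2.6,1.2,66],"dr":[0,0,0],"jaw":4},{"slide":[2.6,1.2,74],"dr":[0,0,0],"jaw":4},{"slide":[2.6,1.2,74],"dr":[0,0,0],"jaw":4}]}}

```text
clock: 11.55
position: [511.1, -286.7, 120.1]
ee_rot: [0.804, -0.594, -0.0, 0.0]
contact_force: [-0.2, 0.5, -0.7]
gripper_width: 9.3
grasp_force: 60.7
```

The foot is below the wall tops without contact, so it is in the slot. Lower gently.

{"api": "step_arm", "payload": {"motion": [{"slide":[0,0,3],"dr":[0,0,0],"jaw":4},{"slide":[0,0,6],"dr":[0,0,0],"jaw":4},{"slide":[0,0,8],"dr":[0,0,0],"jaw":4},{"slide":[0,0,10],"dr":[0,0,0],"jaw":4},{"slide":[0,0,12],"dr":[0,0,0],"jaw":4},{"slide":[0,0,13],"dr":[0,0,0],"jaw":4},{"slide":[0,0,14],"dr":[0,0,0],"jaw":4},{"slide":[0,0,14],"dr":[0,0,0],"jaw":4}]}}

```text
clock: 12.55
position: [511.3, -286.7, 106.8]
ee_rot: [0.804, -0.594, 0.0, 0.0]
contact_force: [0.0, 0.5, -1.1]
gripper_width: 9.1
grasp_force: 60.7
```

{"api": "step_arm", "payload": {"motion": [{"slide":[0,0,1],"dr":[0,0,0],"jaw":4},{"slide":[0,0,1.5],"dr":[0,0,0],"jaw":4},{"slide":[0,0,2],"dr":[0,0,0],"jaw":4},{"slide":[0,0,2.5],"dr":[0,0,0],"jaw":4},{"slide":[0,0,3],"dr":[0,0,0],"jaw":4},{"slide":[0,0,3.5],"dr":[0,0,0],"jaw":4},{"slide":[0,0,4],"dr":[0,0,0],"jaw":4},{"slide":[0,0,4],"dr":[0,0,0],"jaw":4}]}}

```text
clock: 13.55
position: [512.0, -287.6, 105.9]
ee_rot: [0.805, -0.594, 0.002, 0.0]
contact_force: [-2.3, 0.1, 12.1]
gripper_width: 9.1
grasp_force: 62.7
```

Floor contact at 12 N (TCP z 105, expected 104). Ease the load, press it lightly over to the fence, then look at the force.

{"api": "step_arm", "payload": {"motion": [{"slide":[0,0,-1],"dr":[0,0,0],"jaw":4},{"slide":[0,0.7,-1],"dr":[0,0,0],"jaw":4},{"slide":[0,1.4,-1],"dr":[0,0,0],"jaw":4},{"slide":[0,2,-1],"dr":[0,0,0],"jaw":4},{"slide":[0,2.5,-1],"dr":[0,0,0],"jaw":4},{"slide":[0,2.8,-1],"dr":[0,0,0],"jaw":4},{"slide":[0,2.8,-1],"dr":[0,0,0],"jaw":4},{"slide":[0,2.8,-1],"dr":[0,0,0],"jaw":4}]}}

```text
clock: 14.55
position: [511.0, -287.8, 106.0]
ee_rot: [0.804, -0.594, 0.003, -0.001]
contact_force: [0.7, 1.2, 6.8]
gripper_width: 9.1
grasp_force: 61.9
```

{"api": "step_arm", "payload": {"motion": [{"slide":[0,0.5,0],"dr":[0,0,0],"jaw":4},{"slide":[0,1.0,0],"dr":[0,0,0],"jaw":4},{"slide":[0,1.5,0],"dr":[0,0,0],"jaw":4},{"slide":[0,1.5,0],"dr":[0,0,0],"jaw":4},{"slide":[0,2,0],"dr":[0,0,0],"jaw":4},{"slide":[0,2,0],"dr":[0,0,0],"jaw":4},{"slide":[0,2,0],"dr":[0,0,0],"jaw":4},{"slide":[0,2,0],"dr":[0,0,0],"jaw":4}]}}

```text
clock: 15.55
position: [509.9, -288.4, 105.9]
ee_rot: [0.804, -0.594, 0.004, -0.002]
contact_force: [2.3, 1.8, 5.9]
gripper_width: 9.0
grasp_force: 61.7
```

```bash
python3 - <<'E'
from h import *
for k in range(2):
    s=arm.read_state();print(s['clock'],s['position'],s['contact_force'],s['wrist_torque'])
    w=optics.get_image('wrist')
cv2.imwrite('pics/w6c.png',np.vstack([cv2.resize(w[60:260,220:420],(500,500),interpolation=2)]))
E
```

```text
15.55 [ 509.86 -288.4   105.92] [2.31 1.8  5.94] [ 0.87 -0.84 -0.09]
15.6 [ 509.9  -288.41  105.94] [3.16 2.19 5.53] [ 0.93 -0.76 -0.1 ]
```

View pics/w6c.png

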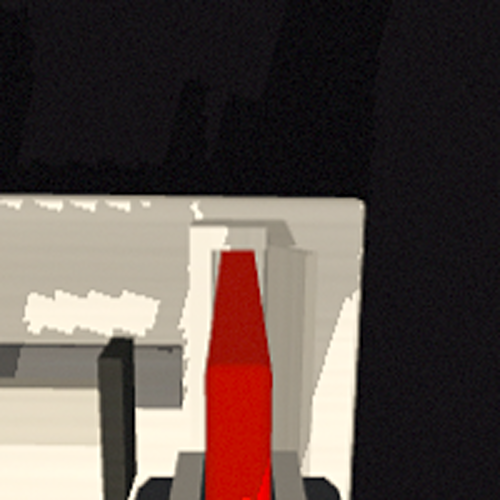

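The foot sits in the slot (219–255 in the crop), near the end wall with a small gap, and close to the fence. Release and rise.

{"api": "step_arm", "payload": {"motion": [{"slide":[0,0,0],"dr":[0,0,0],"jaw":14},{"slide":[0,0,0],"dr":[0,0,0],"jaw":25},{"slide":[0,0,0],"dr":[0,0,0],"jaw":30},{"slide":[0,0,-15],"dr":[0,0,0],"jaw":30},{"slide":[0,0,-45],"dr":[0,0,0],"jaw":30},{"slide":[0,0,-90],"dr":[0,0,0],"jaw":40},{"slide":[0,0,-125],"dr":[0,0,0],"jaw":40},{"slide":[0,0,-125],"dr":[0,0,0],"jaw":40}]}}

```text
clock: 16.65
position: [508.4, -288.9, 233.6]
ee_rot: [0.804, -0.594, 0.005, -0.001]
contact_force: [-0.4, -0.2, -1.5]
gripper_width: 40.2
grasp_force: 0.0
```

```bash
python3 - <<'E'
from h import *
c=cam('wrist');s=arm.read_state();print(s['clock'],s['position'],s['ee_rot'],s['joints'])
w=optics.get_image('wrist')
q=[cv2.resize(w[100:360,200:460],(400,400),interpolation=2),cv2.resize(optics.get_image('side')[230:400,310:480],(400,400),interpolation=2)]
cv2.imwrite('pics/w7.png',np.hstack(q))
# handle-grip pose: opposite yaw, tool x = -stand x
e=np.array([.956,.292,0]);y=np.array([-.292,.956,0]);Rt=np.c_[-e,y,[0,0,-1]]
p=np.array([598.4,-257.8,230]);goto(Rt,p)
E
```

```text
16.65 [ 508.44 -288.89  233.63] [ 0.8  -0.59  0.   -0.  ] [-0.24  0.31 -0.1   0.   -1.15  0.54]
slide [ -1.92 -96.67  -0.37] dr [-0.01  0.   11.26]
```

View pics/w7.png

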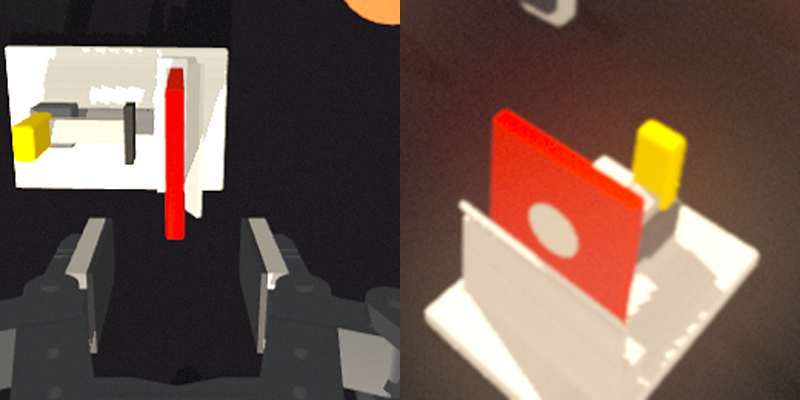

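The tablet stands upright against the fence, dot up, with the jaw and handle still open. Now back over the handle, a quarter turn.

{"api": "step_arm", "payload": {"motion": [{"slide":[0,-10,0],"dr":[0,0,1.3],"jaw":50},{"slide":[0,-25,0],"dr":[0,0,2.6],"jaw":50},{"slide":[0,-40,0],"dr":[0,0,3.9],"jaw":50},{"slide":[0,-55,0],"dr":[0,0,5.2],"jaw":50},{"slide":[-1,-70,0],"dr":[0,0,6.5],"jaw":50},{"slide":[-2,-85,0],"dr":[0,0,7.8],"jaw":50},{"slide":[-2,-97,0],"dr":[0,0,9.1],"jaw":50},{"slide":[-2,-97,0],"dr":[0,0,10.4],"jaw":50}]}}

```text
clock: 17.75
position: [598.8, -257.2, 226.8]
ee_rot: [-0.204, 0.979, 0.001, -0.001]
contact_force: [-0.5, -0.1, 0.2]
gripper_width: 50.1
grasp_force: 0.0
```

```bash
python3 - <<'E'
from h import *
c=cam('wrist');s=arm.read_state();print(s['clock'],s['position'])
w=optics.get_image('wrist');a=blob(w,(22,150,100),(35,255,255));print(cen(a),plane(c,cen(a),80))
e=np.array([.956,.292,0]);y=np.array([-.292,.956,0]);Rt=np.c_[-e,y,[0,0,-1]]
goto(Rt,[598.4,-257.8,53])
E
```

```text
17.75 [ 598.85 -257.18  226.77]
[314.54 186.4 ] [ 597.06 -257.53   80.  ]
slide [ -0.2   -0.72 173.85] dr [ 0.01 -0.02  0.79]
```

{"api": "step_arm", "payload": {"motion": [{"slide":[0,-0.7,10],"dr":[0,0,0.79],"jaw":50},{"slide":[0,-0.7,60],"dr":[0,0,0.79],"jaw":50},{"slide":[0,-0.7,110],"dr":[0,0,0.79],"jaw":50},{"slide":[0,-0.7,145],"dr":[0,0,0.79],"jaw":50},{"slide":[0,-0.7,165],"dr":[0,0,0.79],"jaw":50},{"slide":[0,-0.7,173],"dr":[0,0,0.79],"jaw":50},{"slide":[0,-0.7,173],"dr":[0,0,0.79],"jaw":18},{"slide":[0,-0.7,173],"dr":[0,0,0.79],"jaw":18}]}}

```text
clock: 18.8
position: [598.9, -257.3, 56.5]
ee_rot: [-0.152, 0.988, 0.001, 0.0]
contact_force: [-1.1, 4.1, -0.1]
gripper_width: 22.9
grasp_force: 59.3
```

{"api": "step_arm", "payload": {"motion": [{"slide":[0,0,0],"dr":[0,0,0],"jaw":18},{"slide":[0,0,0],"dr":[0,0,0],"jaw":18},{"slide":[3,0,0],"dr":[0,0,0],"jaw":18},{"slide":[7,0,0],"dr":[0,0,0],"jaw":18},{"slide":[11,0,0],"dr":[0,0,0],"jaw":18},{"slide":[15,0,0],"dr":[0,0,0],"jaw":18},{"slide":[19,0,0],"dr":[0,0,0],"jaw":18},{"slide":[22,0,0],"dr":[0,0,0],"jaw":18}]}}

```text
clock: 19.8
position: [578.9, -263.3, 56.5]
ee_rot: [-0.152, 0.988, 0.0, 0.001]
contact_force: [1.6, 8.3, -0.9]
gripper_width: 23.0
grasp_force: 59.4
```

{"api": "step_arm", "payload": {"motion": [{"slide":[1,0,0],"dr":[0,0,0],"jaw":18},{"slide":[2,0,0],"dr":[0,0,0],"jaw":18},{"slide":[3,0,0],"dr":[0,0,0],"jaw":18},{"slide":[4,0,0],"dr":[0,0,0],"jaw":18},{"slide":[4.5,0,0],"dr":[0,0,0],"jaw":18},{"slide":[5,0,0],"dr":[0,0,0],"jaw":18},{"slide":[5.5,0,0],"dr":[0,0,0],"jaw":18},{"slide":[6,0,0],"dr":[0,0,0],"jaw":18}]}}

```text
clock: 20.8
position: [574.6, -264.6, 56.5]
ee_rot: [-0.153, 0.988, 0.0, 0.003]
contact_force: [5.0, 9.7, -2.0]
gripper_width: 23.4
grasp_force: 59.2
```

{"api": "step_arm", "payload": {"motion": [{"slide":[0.5,0,0],"dr":[0,0,0],"jaw":18},{"slide":[1,0,0],"dr":[0,0,0],"jaw":18},{"slide":[1.5,0,0],"dr":[0,0,0],"jaw":18},{"slide":[2,0,0],"dr":[0,0,0],"jaw":18},{"slide":[2.5,0,0],"dr":[0,0,0],"jaw":18},{"slide":[2.5,0,0],"dr":[0,0,0],"jaw":18},{"slide":[2.5,0,0],"dr":[0,0,0],"jaw":18},{"slide":[2.5,0,0],"dr":[0,0,0],"jaw":18}]}}

```text
clock: 21.8
position: [574.6, -264.7, 56.5]
ee_rot: [-0.153, 0.988, -0.0, 0.005]
contact_force: [8.6, 11.0, -4.9]
gripper_width: 23.2
grasp_force: 59.0
```

The clip has stopped at handle x ≈ 74.7 mm in the stand, so the joint is about 0.010: clamped. One firmer nudge, then release and rise.

{"api": "step_arm", "payload": {"motion": [{"slide":[1,0,0],"dr":[0,0,0],"jaw":18},{"slide":[2,0,0],"dr":[0,0,0],"jaw":18},{"slide":[2.5,0,0],"dr":[0,0,0],"jaw":18},{"slide":[2.5,0,0],"dr":[0,0,0],"jaw":18},{"slide":[2.5,0,0],"dr":[0,0,0],"jaw":18},{"slide":[1,0,0],"dr":[0,0,0],"jaw":18},{"slide":[0,0,0],"dr":[0,0,0],"jaw":40},{"slide":[0,0,0],"dr":[0,0,0],"jaw":50}]}}

```text
clock: 22.8
position: [570.6, -268.1, 56.8]
ee_rot: [-0.153, 0.988, -0.001, 0.001]
contact_force: [0.0, 0.5, 0.3]
gripper_width: 49.9
grasp_force: 0.0
```

{"api": "step_arm", "payload": {"motion": [{"slide":[0,0,0],"dr":[0,0,0],"jaw":50},{"slide":[-2,0,-10],"dr":[0,0,0],"jaw":50},{"slide":[-2,0,-40],"dr":[0,0,0],"jaw":50},{"slide":[-2,0,-80],"dr":[0,0,0],"jaw":50},{"slide":[-2,0,-120],"dr":[0,0,0],"jaw":50},{"slide":[-2,0,-160],"dr":[0,0,0],"jaw":50},{"slide":[-2,0,-170],"dr":[0,0,0],"jaw":50},{"slide":[-2,0,-170],"dr":[0,0,0],"jaw":50}]}}

```text
clock: 23.8
position: [571.9, -267.1, 226.7]
ee_rot: [-0.152, 0.988, -0.0, 0.001]
contact_force: [-0.2, 0.4, -0.5]
gripper_width: 50.2
grasp_force: 0.0
```

```bash
python3 - <<'E'
from h import *
c=cam('wrist');s=arm.read_state();print(s['clock'],s['position'],s['contact_force'])
w=optics.get_image('wrist');a=blob(w,(22,150,100),(35,255,255));h=plane(c,cen(a),80);print(h,'stand x',(h[:2]-[503,-286])@[.956,.292])
q=[cv2.resize(w[40:240,200:440],(480,400),interpolation=2),cv2.resize(optics.get_image('side')[230:400,320:456],(320,400),interpolation=2)]
cv2.imwrite('pics/w8.png',np.hstack(q))
E
```

```text
23.8 [ 571.94 -267.06  226.65] [-0.22  0.37 -0.49]
[ 572.75 -264.57   80.  ] stand x 72.9343504394719
```

View pics/w8.png

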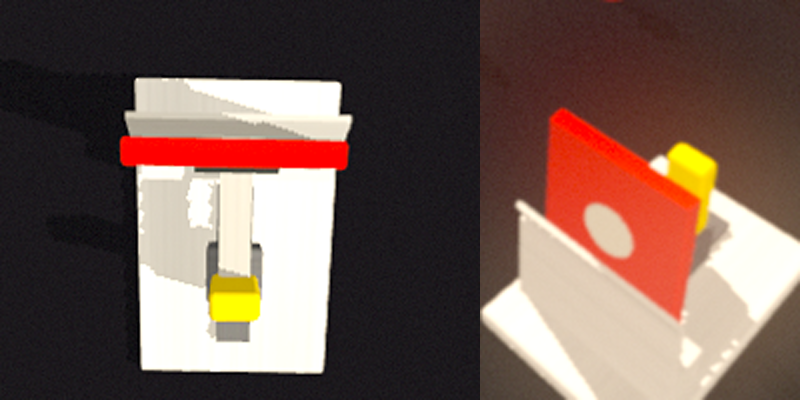

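The tablet is upright with the jaw against it, in both views. I'll check the tilt numerically before handing in.

```bash
python3 - <<'E'
from h import *
c=cam('wrist');w=optics.get_image('wrist');s=optics.get_image('side');t=optics.get_image('top')
o=np.array([503,-286,0]);e=np.array([.956,.292,0]);y=np.array([-.292,.956,0]);k=np.array([0,0,1])
Rd=((0,150,60),(8,255,255))
b=blob(w,*Rd,(240,60,400,160));r=cv2.minAreaRect(b);print(r)
for q in quad(b): p=plane(c,q,140)-o;print('top corner stand x,y',p@e,p@y)
S=cam('side');b=blob(s,*Rd,(320,230,480,400));print('side obs',quad(b).tolist())
for x in(0,10):print('side pred x',x,[proj(S,o+x*e+yy*y+z*k).round(1).tolist() for yy,z in((-40,140),(40,140),(40,70))])
E
```

```text
((315.4708251953125, 117.79710388183594), (115.2181167602539, 15.232110023498535), 1.287328839302063)
top corner stand x,y 1.4801358878794746 38.354753034172205
top corner stand x,y 11.4795786509215 38.95061058376452
top corner stand x,y 10.908057411087432 -40.78858779363776
top corner stand x,y 0.9329981854843505 -40.40395161089598
side obs [[434, 389], [347, 322], [347, 268], [393, 254]]
side pred x 0 [[407.6, 318.2], [347.1, 278.9], [345.6, 322.2]]
side pred x 10 [[413.2, 312.6], [353.0, 274.6], [351.0, 317.6]]
```

Top edge spans x = 1.2 to 11.2 mm, y centred within 1 mm and parallel to the fence. That is a tilt of about 0.01 rad with the clip near 10–11 mm, so I'm handing in.

```bash
python3 -c "
from bench import arm;print(arm.job_done())"
```

```text
the job is handed in; nothing more can be done
None
```

The red tablet is upright in the slot, dot up, clamped flat against the fence, with the clip measured at about 10–11 mm. I handed the job in at about 24 s; no verdict was shown.

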